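# Discard the used lancet and lock the sharps container

## Task

The sharps container is full to its line. Drop the used blue lancet from the white tray through the container's mouth, then turn its red closing ring clockwise by the tab as far as the black locked mark, so that the shutter covers the mouth completely. Leave the other things on the bench where they are.

Things in the scene. Friction and masses are not known exactly. Their poses are not given: they have to be found in the camera images.
- container: Round yellow sharps container fixed to the bench in a white bracket. Origin: centre of its underside, at bench level; z up, the axis of the closing ring; -x points to the middle of the mouth. Flange 160 mm across, top 140 mm up, with a black bar (locked mark) at -x and a green bar (open mark) 1.60 rad counter-clockwise of it from above. Lid's upper face 144 mm up. Old sharps fill it to 96 mm.
- mouth (a point): Middle of the container's mouth, level with the lid's upper face (144 mm up), 36 mm from the container's axis. The mouth is an 80 degree sector from the axis out to 62 mm: a 45 mm circle about this point is open (the shutter's edge may cover up to 4 mm of one side at the start). The red ring round it rises to 155 mm.
- ring_axis (a point): Point on the axis of the closing ring, 165 mm above the bench, at the same height as tab.
- tab (a point): Middle of the upright red tab of the closing ring, 60 mm from the axis, 165 mm up. The tab is a block 24 mm long radially (48 to 72 mm from the axis), 12 mm thick along the direction of turning, standing from 149 to 180 mm up; the ring beside it is 155 mm high. A white line runs along its top and down its outer face. The point's -x axis points outward from the axis.
- locked_mark (a point): Black locked mark on the yellow flange, 76 mm from the axis and 141 mm up, just outside the red ring, in line with the middle of the mouth. The ring is locked when the white line of the tab stands at this mark.
- closing_ring (a joint): Angle of the red closing ring (144 mm across) with its tab and 88 degree shutter. 0: tab at the green mark, mouth open. Grows clockwise seen from above; 1.60 rad: tab at the black locked mark, mouth covered; stop at 1.62. Starts between 0 and 0.2. No spring: it stays where left; friction about 0.18 N m, 3 N at the tab.
- tray: White shallow tray, fixed, 260 x 190 mm (long along its x axis), 4 mm floor, rim 14 mm high. Origin: centre of its underside, on the bench. The lancet and the slide mailer lie in it.
- lancet: Used safety lancet lying in the tray: 36 mm long along its x axis (from -20 to +16 mm), blue body 22 mm long (-16 to +6 mm), 15 mm wide along y and 12 mm high, white nose towards +x, white push button at -x; 10 to 17 g. Origin: centre of its underside, 4 mm above the bench while it lies in the tray.
- slide_mailer: Bystander in the tray: whitish slide mailer with green cap, 84 x 33 x 20 mm, long along x. Origin: centre of its underside.
- slide_box: Bystander: blue slide box, 100 x 190 x 34 mm. Origin: centre of its underside.
- tip_box: Bystander: orange pipette-tip box with clear lid, 82 x 122 x 65 mm. Origin: centre of its underside.
- oil_bottle: Bystander: small amber immersion-oil bottle, 28 mm across, 62 mm high. Origin: centre of its underside.
- wash_bottle: Bystander: white wash bottle with red spout, 68 mm across, 185 mm high. Origin: centre of its underside.
- tape_roll: Bystander: roll of white tape lying flat, 64 mm across, 25 mm high. Origin: centre of its underside.
- marker: Bystander: white marker pen with black cap, 130 x 16 x 16 mm, long along x. Origin: centre of its underside.

How it is judged (in metres and radians):
On the way, in this order (a step that is already met when the one before it is completed fails the run):
1. the used lancet is inside the sharps container (horizontal distance between lancet and container below 0.066 m and z of lancet in the frame of container between 0 and 0.13 m), for 0.2 s.
2. the closing ring is turned to its locked mark, with the shutter over the mouth (value of joint closing_ring above 1.53 rad), for 0.2 s.
At the end, for the whole second after the job is handed in: The lancet lies at rest inside the container (within 66 mm of its axis, its origin less than 130 mm up, below the lid), and the closing ring stands still at its locked mark (joint above 1.53 rad, that is within 4 degrees, where the shutter covers the whole mouth) (all of step 1 and value of joint closing_ring above 1.53 rad and velocity of joint closing_ring between -0.05 and 0.05 rad/s and linear speed of lancet below 0.05 m/s); the robot touches nothing.
It fails at once if a bystander is moved more than 30 mm from its place (distance of any of slide_mailer, slide_box, tip_box, oil_bottle, wash_bottle, tape_roll, marker from where it was at the start of the episode above 0.03 m).
It also fails if it takes over 50 s, if anything falls off the work surface, if the arm or the gripper's body presses on something with over 40 N, if the wrist force passes 120 N, or if a joint passes its speed limit or range.

## Robot

A 7-joint arm with a two-finger parallel gripper is mounted at the origin on the work surface. World frame = base frame: x ahead of the robot, y to its left, z up, the work surface at z = 0. Lengths are in mm, angles in degrees, forces in N, time in s.
With the tool pointing down it reaches from about 400 to 850 mm from the base axis. Payload 10.4 kg.
Tool frame: the origin (TCP) lies on the centre line of the jaws, within the pads' length; the fingertips stand 8 mm ahead of it and the grasp point (between the pads) lies 11 mm behind it; z points along the fingers, y is the direction in which the jaws open and shut (so a half turn about z gives the same grasp; the last joint's range is limited). The gripper opens to 85 mm and grips with 20 to 120 N. Pads are 22 mm wide; open, the fingers measure 114 mm over their backs; the gripper's body (76 mm by 85 mm) begins 54 mm behind the grasp point. The pads swing forward as they close: fully open they stand 13 mm farther back than shut.
Start: joints at [67.231, 19.034, -3.707, 83.658, 1.238, 77.344, -5.071], TCP at [228.826, -581.626, 239.338] pointing down, gripper open.
Joint ranges: [-148.97, 148.97], [-28.65, 121.19], [-84.17, 76.75], [9.2, 138.47], [-72.65, 252.65], [3.7, 117.97], [-149.18, 149.18]. Speed limits (degrees/s): [127.2, 127.2, 159.86, 159.86, 180, 180, 180].

## Interface

Orientations are given as [roll, pitch, yaw] about the fixed x, y, z axes, in that order (R = Rz(yaw) Ry(pitch) Rx(roll)).
In Python, from rig import get_obs, camera, finish_job, spot_in, masks_of gives the robot as it stands. The module is installed in compiled form; this text tells all that it offers.
- The arm moves only by the shell command python3 -m jog 'ROWS' [OPENING] [FORCE]. ROWS is JSON, one flat list of numbers, 4 for each row, row after row: the shift along the tool's x, y, z in mm, then the turn about the tool's z in degrees. A call has 1 to 12 rows; each row is the pose to reach, as a shift and turn from the pose measured when the call began, along the tool's axes at that moment; what a row does not reach only later rows make up. A row lasts 1/8 s, in which the tool goes at most 62.5 mm and 10.7 degrees, less where a joint would pass 70% of its speed; a pose out of reach is approached as far as the arm can. A call with a gripper value outside its range is refused whole. OPENING is the finger opening in mm, from 0 to 85.4, set as the call begins (- or left out, the last holds). The fingers move at their own pace and stop on an object; FORCE is the grip in N (left out, the last holds). Time passes only in rows, so rows that repeat a pose let the fingers close. It gives the time, the measured TCP pose, the force and the opening at its end, in the units of the state.
- get_obs(): the state, without advancing time (a new reading comes with each control period).
- camera(name): name is "side" or "top"; returns a dict with "img" (420x560x3 uint8, red, green, blue), "K" (3x3 intrinsics, pixels), "origin" and "attitude" of the camera in the world. Camera axes: x right, y down, z forward; pixel columns grow to the right and rows downward; lengths in mm; the calibration is good to about 2 mm. A picture is of the moment at which its call begins. There is no depth.
- finish_job(): hands the job in, once; it reports no verdict.
Trained networks look in the newest picture that a camera, given by its name, has taken for a name from the list of things; names that differ only in an ending like _2 or _b are one class to them, and where a whole thing is asked for, a point or a joint stands for the part that bears it (a point fixed in the world has none). Each returns a list of dicts, best first, with "conf" (0 to 1); they miss things now and then, are a little off and sometimes report something else, mostly with a low value. They report only what shows in the picture. A call takes as long as a camera call.
- spot_in(target, camera): "box" ([left, top, width, height] in pixels, round what is visible of it).
- masks_of(target, camera): "mask" (420x560 bool, what is visible of it) and "box" ([left, top, width, height] in pixels, round what is visible of it).
The state is a dict: "time_s": time; "joint_pos": joint angles; "joint_velocities": joint speeds; "joint_efforts": joint torques, N m; "tcp_pos": TCP position; "tcp_rot": TCP orientation; "contact_force": force on the tool from outside, world axes, zero at the start; "ft_torque": the same for the moment, N m; "gripper_width": opening from 0.0 (shut) to 1.0 (fully open).
Only numpy, scipy, OpenCV 4.12 (cv2) and the standard library are available. Lean on these libraries where they do the work, as an engineer would, in place of code of your own. Each camera call takes 0.05 s, during which the arm holds its last target. There are 200 camera calls.

## Working session

There is one attempt and no reset: what is moved stays moved. The work goes in short steps, Python scripts to look and compute and a shell command to move; the robot and the scene stay as the last step left them, time stands still between calls to the robot, and variables do not carry over. Pictures are saved under pics/ and viewed, on a budget of 10 in all, crops included, one or two more only if the job needs it, and the job is handed in when it is done.

```bash
mkdir -p pics; ls; cat > h.py <<'E'
import numpy as np, cv2
from rig import get_obs, camera, finish_job, spot_in, masks_of
from scipy.spatial.transform import Rotation as R
def rot(a):
    a=np.array(a,float)
    return a if a.shape==(3,3) else R.from_euler('xyz',a,degrees=True).as_matrix()
def ray(c,px):
    d=rot(c['attitude'])@np.linalg.inv(c['K'])@np.array([px[0],px[1],1.]); return np.array(c['origin'],float),d/np.linalg.norm(d)
def at_z(c,px,z):
    o,d=ray(c,px); return o+d*(z-o[2])/d[2]
def tri(c1,p1,c2,p2):
    o1,d1=ray(c1,p1);o2,d2=ray(c2,p2)
    s=np.linalg.lstsq(np.c_[d1,-d2],o2-o1,rcond=None)[0]
    a,b=o1+s[0]*d1,o2+s[1]*d2
    return (a+b)/2,np.linalg.norm(a-b)
def proj(c,P):
    q=np.array(c['K'])@rot(c['attitude']).T@(np.array(P,float)-np.array(c['origin'])); return q[:2]/q[2]
E
python3 - <<'E'
from h import *
np.set_printoptions(precision=2,suppress=True)
o=get_obs();print({k:np.round(v,3) for k,v in o.items()})
for n in('top','side'):
    c=camera(n);print(n,c['K'],c['origin'],c['attitude'])
    cv2.imwrite(f'pics/{n}0.png',c['img'][:,:,::-1])
    for t in['container','tab','lancet','tray','mouth','locked_mark','closing_ring','slide_mailer','slide_box','tip_box','oil_bottle','wash_bottle','tape_roll','marker']:
        try:
            for m in masks_of(t,n)[:2]:
                ys,xs=np.nonzero(m['mask']);print(n,t,round(m['conf'],2),np.round(m['box'],1),xs.mean().round(1),ys.mean().round(1))
        except Exception as e: print(n,t,e)
E
```

```text
pics
{'time_s': np.float64(0.0), 'joint_pos': array([67.23, 19.07, -3.71, 83.7 ,  1.24, 77.34, -5.07]), 'joint_velocities': array([-0.13, -0.08, -0.1 , -0.02, -0.07, -0.  , -0.11]), 'joint_efforts': array([ -0.  , -62.55,   0.05, -39.16,   0.02,   0.01,   0.  ]), 'tcp_pos': array([ 228.67, -581.28,  238.54]), 'tcp_rot': array([-179.92,    0.01,   21.48]), 'contact_force': array([-0.43, -0.01,  0.63]), 'ft_torque': array([ 0.  , -0.02, -0.  ]), 'gripper_width': np.float64(1.002)}
top [[483.03   0.   276.73]
 [  0.   483.03 215.13]
 [  0.     0.     1.  ]] [ 279.96   41.86 1629.16] [-169.22   -0.08  -88.65]
top container 0.84 [210.9 207.6  58.6  62.9] 240.0 238.0
top tab 0.78 [215.4 211.3  44.5  46.6] 241.6 231.5
top lancet 0.4 [355.4 260.2   4.3   4.9] 356.2 262.0
top lancet 0.18 [283.6 254.5   3.5  38.7] 286.9 274.9
top tray 0.94 [317.1 204.4  65.6  79.5] 349.4 245.0
top tray 0.39 [320.3 212.4  15.6  28.7] 328.6 226.8
top mouth 0.64 [215.5 209.3  53.   59.1] 240.0 237.8
top locked_mark 0.93 [213.7 208.4  55.8  66.7] 240.0 238.1
top closing_ring 0.83 [213.6 209.7  48.   49.9] 240.2 23
[... 910 characters left out ...]
76.6 328.9
side mouth 0.8 [221.4 169.3  70.8  79.3] 255.2 210.2
side mouth 0.68 [258.4 147.4  32.1  33.7] 273.7 163.6
side locked_mark 0.8 [224.2 174.2  67.6  78.7] 255.3 209.6
side slide_mailer 0.83 [275.6 286.7  33.9  20.2] 293.0 296.2
side slide_box 0.83 [338.  218.8  57.   53.3] 364.6 246.5
side slide_box 0.66 [182.6 359.6  32.3  29.9] 197.2 374.3
side tip_box 0.76 [260.6 147.1  29.2  33.4] 274.6 164.0
side oil_bottle 0.72 [230.2 171.6  50.9  34.3] 256.1 190.1
side oil_bottle 0.64 [327.4 233.5   8.8  23.6] 331.8 245.5
side wash_bottle 0.86 [201.3 136.6  20.9  51.7] 210.5 165.8
side tape_roll 0.92 [183.  359.1  32.7  31.9] 196.8 374.3
side marker 0.68 [200.5 262.   43.7  10.9] 222.7 267.3
```

```bash
python3 - <<'E'
import cv2,numpy as np
t=cv2.imread('pics/top0.png');s=cv2.imread('pics/side0.png')
def cr(i,x,y,w,h,k):return cv2.resize(i[y:y+h,x:x+w],None,fx=k,fy=k,interpolation=cv2.INTER_CUBIC)
a=cr(t,200,195,80,80,5);b=cr(s,210,160,80,80,5)   # 400x400
c=cr(t,310,200,100,50*1,4);
c=cr(t,305,200,100,100,4)[:, :];d=cr(s,200,275,150,100,4*100//150 if 0 else 2.6667)
img=np.zeros((600,800,3),np.uint8)
img[:300,:300]=cv2.resize(a,(300,300));img[:300,300:600]=cv2.resize(b,(300,300))
img[300:,:300]=cv2.resize(c,(300,300));img[300:,300:750]=cv2.resize(cr(s,200,275,150,100,3),(450,300))
cv2.imwrite('pics/c0.png',img)
cv2.imwrite('pics/full0.png',np.vstack([t,s])[:, :] if 0 else cv2.resize(np.hstack([t,s]),(800,300)))
E
```

```text
(no output)
```

View pics/c0.png

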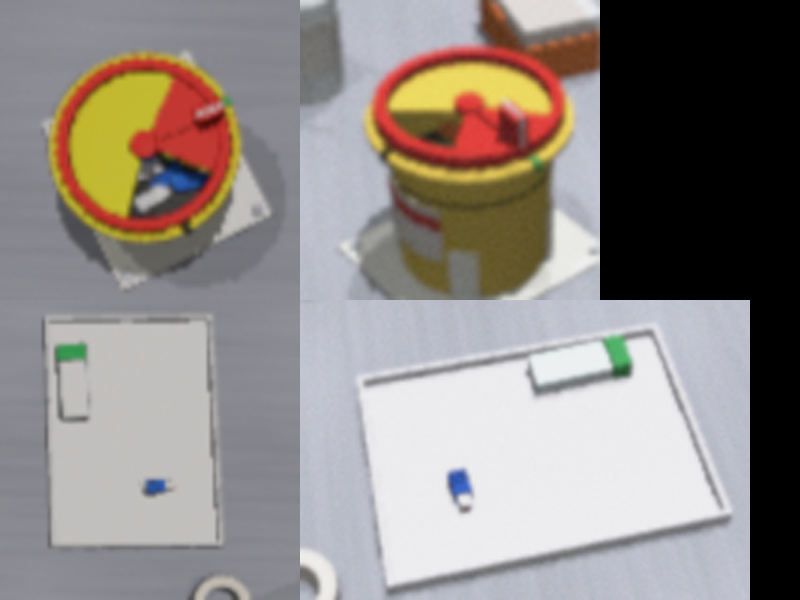

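View pics/full0.png

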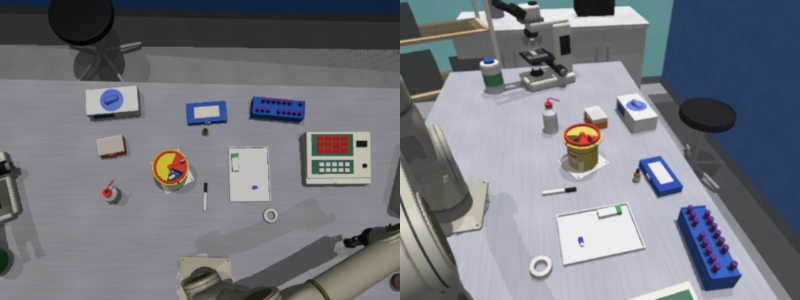

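```bash
cat > meas.py <<'E'
from h import *
from scipy.optimize import least_squares
np.set_printoptions(precision=1,suppress=True)
C={n:camera(n) for n in('top','side')}
H={n:cv2.cvtColor(C[n]['img'],cv2.COLOR_RGB2HSV).astype(int) for n in C}
def sel(n,box,f):
    x,y,w,h=box;m=np.zeros((420,560),bool);m[y:y+h,x:x+w]=f(H[n])[y:y+h,x:x+w];return m
def big(m):
    k,l,s,ce=cv2.connectedComponentsWithStats(m.astype(np.uint8));i=1+s[1:,4].argmax();return l==i,ce[i],s[i]
red=lambda h:((h[...,0]<6)|(h[...,0]>172))&(h[...,1]>140)&(h[...,2]>60)
yr=lambda h:((h[...,0]<35)|(h[...,0]>172))&(h[...,1]>130)&(h[...,2]>60)
blue=lambda h:(h[...,0]>105)&(h[...,0]<130)&(h[...,1]>140)
green=lambda h:(h[...,0]>45)&(h[...,0]<85)&(h[...,1]>90)
B={'top':(205,200,70,75),'side':(215,165,80,50)}
E
cat > m1.py <<'E'
from meas import *
hull={}
for n in C:
    m,_,_=big(sel(n,B[n],red)); hull[n]=cv2.convexHull(np.argwhere(m)[:,::-1].astype(np.int32))
def mom(h):
    M=cv2.moments(h.astype(np.float32));return np.array([M['m10'],M['m01']])/M['m00']
th=np.linspace(0,2*np.pi,120)
def res(p,full=False):
    r=[]
    for n in C:
        q=np.array([proj(C[n],[p[0]+72*np.cos(t),p[1]+72*np.sin(t),p[2]]) for t in th])
        r+=list(mom(q)-mom(hull[n]))
    return r
g=at_z(C['top'],mom(hull['top']),155)
s=least_squares(res,g);print('ring centre top',s.x,s.fun)
A=s.x
for n in C:
    m,c,st=big(sel(n,B[n],green));p=at_z(C[n],c,141)-A;print(n,'green',c,st[4],p,np.hypot(*p[:2]),np.degrees(np.arctan2(p[1],p[0])))
# black mark: darkest sample on circle r=76 z=141
for n in C:
    a=np.radians(np.arange(0,360,1));v=[]
    g=C[n]['img'].max(2).astype(np.float32)
    q=np.array([proj(C[n],[A[0]+77*np.cos(t),A[1]+77*np.sin(t),141]) for t in a],np.float32)
    v=cv2.remap(g,q[:,:1],q[:,1:],cv2.INTER_LINEAR)[:,0]
    i=np.argsort(v)[:12];print(n,'dark deg',np.sort(i),v[i].round())
P={}
for n,b in(('top',(335,245,40,35)),('side',(235,315,40,40))):
    m,c,st=big(sel(n,b,blue));P[n]=c;print(n,'blue',c,st)
    w=np.argwhere(m)[:,::-1]-c;u=np.linalg.svd(w,full_matrices=False)[2][0]
    a=at_z(C[n],c-u*4,14)-at_z(C[n],c+u*4,14);print('axis yaw',np.degrees(np.arctan2(a[1],a[0])),'pos z14',at_z(C[n],c,14))
    white=lambda h:(h[...,1]<60)&(h[...,2]>200)
print('lancet',tri(C['top'],P['top'],C['side'],P['side']))
t=masks_of('tray','top')[0]['mask'];r=cv2.minAreaRect(np.argwhere(t)[:,::-1].astype(np.int32));print('tray',[at_z(C['top'],q,14)[:2] for q in cv2.boxPoints(r)])
mk=masks_of('marker','side')[0];x,y,w,h=mk['box'];print('marker',at_z(C['side'],(x,y+h/2),8),at_z(C['side'],(x+w,y+h/2),8))
for t,z in(('wash_bottle',100),('slide_mailer',20),('tip_box',65),('slide_box',34)):
    x,y,w,h=masks_of(t,'top')[0]['box'];print(t,at_z(C['top'],(x+w/2,y+h/2),z))
# tab: white pixels along top
for n in C:
    m=sel(n,B[n],lambda h:(h[...,1]<110)&(h[...,2]>150)); 
    ys,xs=np.nonzero(m)
    for x,y in zip(xs,ys):
        p=at_z(C[n],(x,y),180)-A
        if 40<np.hypot(*p[:2])<80: print(n,(x,y),np.hypot(*p[:2]).round(),np.degrees(np.arctan2(p[1],p[0])).round(),end=';')
    print()
E
python3 m1.py
```

```text
ring centre top [503.1 165.4 147.5] [-0.  -0.2 -0.2  0.1]
top green [260.  221.5] 2 [ 38.7 -67.1  -6.5] 77.49036710494278 -60.057260553129716
side green [272.7 203. ] 3 [ 38.2 -72.9  -6.5] 82.2994318801449 -62.378285695360354
top dark deg [205 206 207 208 209 210 211 212 298 299 301 302] [ 65.  69.  83.  86. 102. 111. 126. 136. 138. 139. 140. 140.]
side dark deg [ 77  88  89  90  91 206 207 208 209 210 211 212] [ 95.  97. 104. 108. 124. 124. 139. 142. 144. 145. 145. 146.]
top blue [356.9 261.7] [355 260   5   4  16]
axis yaw -70.39177721462053 pos z14 [ 435.4 -225.    14. ]
side blue [252.4 335.5] [250 333   6   6  31]
axis yaw 113.07070538760763 pos z14 [ 434.6 -226.8   14. ]
lancet (array([ 435.2, -225.3,   11.9]), np.float64(0.9538786400137728))
tray [array([625.7, -95.7]), array([ 636.9, -294.7]), array([ 370.2, -298.8]), array([ 359.6, -105.8])]
marker [312.9  20.7   8. ] [455.1  -6.4   8. ]
wash_bottle [381.2 423.  100. ]
slide_mailer [ 555.1 -132.4   20. ]
tip_box [608.  442.7  65. ]
slide_box [789.8   7.9  34. ]
top (np.int64(238), np.int64(208)) 72.0 -0.0;top (np.int64(232),
[... 18189 characters left out ...]
p.int64(229), np.int64(185)) 77.0 -163.0;side (np.int64(229), np.int64(186)) 79.0 -160.0;side (np.int64(264), np.int64(186)) 48.0 -66.0;side (np.int64(264), np.int64(187)) 52.0 -69.0;side (np.int64(265), np.int64(187)) 53.0 -66.0;side (np.int64(266), np.int64(187)) 55.0 -64.0;side (np.int64(265), np.int64(188)) 57.0 -69.0;side (np.int64(266), np.int64(188)) 59.0 -67.0;side (np.int64(267), np.int64(188)) 60.0 -64.0;side (np.int64(266), np.int64(189)) 63.0 -69.0;side (np.int64(267), np.int64(189)) 64.0 -67.0;side (np.int64(268), np.int64(189)) 66.0 -65.0;side (np.int64(267), np.int64(190)) 68.0 -69.0;side (np.int64(268), np.int64(190)) 70.0 -67.0;side (np.int64(269), np.int64(191)) 75.0 -67.0;
```

```bash
python3 - <<'E'
from h import *
c=camera('side');a=at_z(c,(252.4,335.5),12);b=at_z(c,(255,342.7),10);d=b-a;print(d,np.degrees(np.arctan2(d[1],d[0])))
t=camera('top');a=at_z(t,(356.9,261.7),12);b=at_z(t,(361.7,262),10);d=b-a;print(d,np.degrees(np.arctan2(d[1],d[0])))
S=cv2.resize(c['img'][322:352,238:268,::-1],(390,390),interpolation=cv2.INTER_CUBIC);T=cv2.resize(t['img'][247:277,342:372,::-1],(390,390),interpolation=cv2.INTER_CUBIC)
cv2.imwrite('pics/l.png',np.hstack([T,S]))
E
```

```text
[  3.23206378 -18.44762789  -2.        ] -80.06251756344335
[ -0.43088903 -16.40794331  -2.        ] -91.5042988159971
```

View pics/l.png

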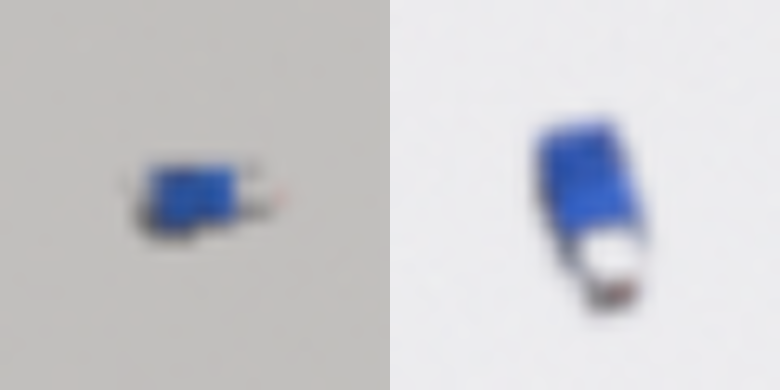

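```bash
python3 -m jog '[46,-36,0,-10, 92,-73,0,-20, 138,-110,0,-30, 184,-146,0,-40, 230,-183,0,-50, 276,-219,0,-60, 322,-255,0,-70, 322,-255,40,-80, 322,-255,80,-90, 322,-255,110,-90, 322,-255,110,-90, 322,-255,110,-90]' 45 40
```

```text
time_s: 3.5
tcp_pos: [435.8, -226.7, 130.7]
tcp_rot: [179.9, 0.1, 111.5]
contact_force: [-0.1, -1.3, 0.9]
gripper_width: 0.524
```

```bash
python3 -m jog '[1,0,30,9, 1,0,60,18, 1,0,80,18, 1,0,95,18, 1,0,105,18, 1,0,111,18, 1,0,116,18, 1,0,116,18]' 45 40 && python3 - <<'E'
from h import *
o=get_obs();print(o['tcp_pos'],o['contact_force'])
c=camera('side');t=camera('top')
S=cv2.resize(c['img'][300:360,210:290,::-1],(520,390),interpolation=cv2.INTER_CUBIC)
cv2.imwrite('pics/g.png',S)
E
```

```text
time_s: 4.5
tcp_pos: [435.6, -225.9, 14.6]
tcp_rot: [179.9, 0.0, 93.5]
contact_force: [0.4, 0.3, 1.1]
gripper_width: 0.527
[ 435.61622926 -225.87955746   14.62124009] [0.38074771 0.3431485  1.13205146]
```

View pics/g.png

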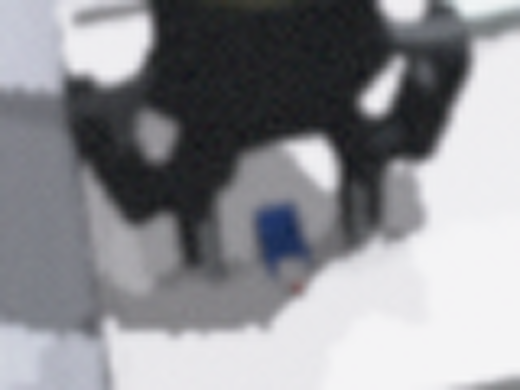

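The lancet, at (280,235) in the crop, lies between the two fingers (195 and 360) and is lined up with them. I'll close the jaws and lift.

```bash
python3 -m jog '[0,0,0,0, 0,0,0,0, 0,0,0,0, 0,0,0,0, 0,0,0,0, 0,0,0,0]' 0 40 && python3 -m jog '[0,0,-20,0, 0,0,-60,0, 0,0,-110,0, 0,0,-160,0, 0,0,-190,0, 0,0,-190,0]' && python3 - <<'E'
from h import *
o=get_obs();print(o['tcp_pos'],o['tcp_rot'],o['gripper_width']*85.4)
A=np.array([503.1,165.4]);
for n in('side','top'):
    c=camera(n);p=proj(c,o['tcp_pos']+np.array([0,0,-5])).astype(int);print(n,p)
    cv2.imwrite(f'pics/h_{n}.png',cv2.resize(c['img'][p[1]-25:p[1]+25,p[0]-25:p[0]+25,::-1],(390,390),interpolation=cv2.INTER_CUBIC))
cv2.imwrite('pics/h.png',np.hstack([cv2.imread('pics/h_side.png'),cv2.imread('pics/h_top.png')]))
E
```

```text
time_s: 5.35
tcp_pos: [436.1, -226.1, 15.4]
tcp_rot: [179.9, 0.1, 93.5]
contact_force: [-0.8, 0.6, 5.4]
gripper_width: 0.162
time_s: 6.1
tcp_pos: [436.7, -226.4, 207.6]
tcp_rot: [179.7, 0.2, 93.5]
contact_force: [0.8, -0.6, -1.0]
gripper_width: 0.155
[ 436.7270047  -226.36788549  207.63113644] [179.67799588   0.23425874  93.45236375] 13.264724446252842
side [250 280]
top [367 255]
```

View pics/h.png

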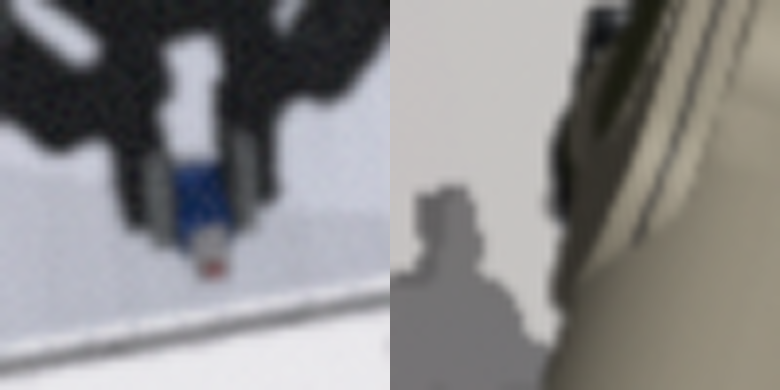

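The blue body is held between the pads with the nose free. Next it goes over the mouth.

```bash
python3 -m jog '[50,7,0,-8, 100,15,0,-16, 150,22,0,-24, 200,30,0,-24, 250,37,0,-24, 300,45,0,-24, 340,51,0,-24, 365,54,0,-24, 375,56,0,-24, 375,56,0,-24, 375,56,20,-24, 375,56,20,-24]' && python3 - <<'E'
from h import *
o=get_obs();print(o['tcp_pos'],o['tcp_rot'],o['gripper_width']*85.4)
L=[]
for n,w in(('side',40),('top',40)):
    c=camera(n);x,y=(255,190) if n=='side' else (240,235)
    L.append(cv2.resize(c['img'][y-w:y+w,x-w:x+w,::-1],(390,390),interpolation=cv2.INTER_CUBIC))
cv2.imwrite('pics/d.png',np.hstack(L))
E
```

```text
time_s: 7.7
tcp_pos: [468.1, 150.1, 183.1]
tcp_rot: [-179.9, 0.1, 117.4]
contact_force: [0.0, 0.1, 0.3]
gripper_width: 0.161
[468.05028332 150.06803594 183.13078399] [-1.79897112e+02  9.53482147e-02  1.17351406e+02] 13.763985145040207
```

View pics/d.png

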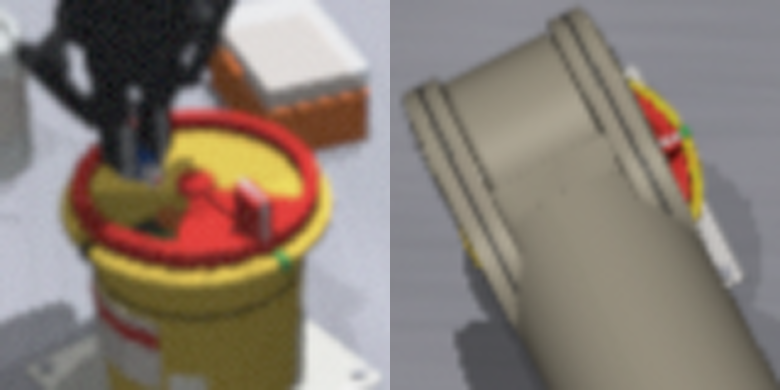

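The fingers are over the mouth, with the lancet above the dark opening. I'll lower and release.

```bash
python3 -m jog '[0,2,8,0, 0,2,15,0, 0,2,17,0, 0,2,17,0]' && python3 -m jog '[0,0,0,0, 0,0,0,0, 0,0,0,0, 0,0,0,0]' 30 && python3 -m jog '[0,0,-20,0, 0,0,-50,0, 0,0,-50,0]' && python3 - <<'E'
from h import *
o=get_obs();print(o['tcp_pos'],o['tcp_rot'],o['gripper_width']*85.4)
c=camera('side');S=cv2.resize(c['img'][140:230,205:305,::-1],(600,540),interpolation=cv2.INTER_CUBIC)
cv2.imwrite('pics/e.png',S)
E
```

```text
time_s: 8.3
tcp_pos: [470.5, 151.9, 167.5]
tcp_rot: [180.0, 0.1, 117.4]
contact_force: [-0.4, 0.0, 0.2]
gripper_width: 0.159
time_s: 8.8
tcp_pos: [470.5, 151.9, 167.6]
tcp_rot: [180.0, 0.1, 117.4]
contact_force: [0.1, -0.3, -0.7]
gripper_width: 0.349
time_s: 9.18
tcp_pos: [471.5, 152.5, 219.5]
tcp_rot: [179.8, 0.2, 117.4]
contact_force: [0.1, 0.2, -0.5]
gripper_width: 0.353
[471.53244337 152.48726788 219.53235863] [179.77866814   0.18116064 117.3926512 ] 30.121569561092965
```

View pics/e.png

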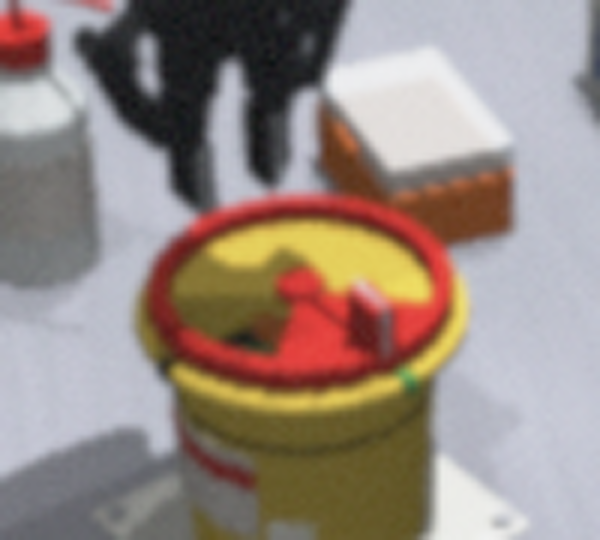

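The picture shows the fingers empty and no lancet on the lid or bench, so it fell in. Next is the tab.

```bash
python3 -m jog '[-30,15,0,2, -63,30,0,4, -63,30,0,4, -63,30,0,4]' 45 && python3 - <<'E'
from h import *
o=get_obs();print(o['tcp_pos'],o['tcp_rot'],o['joint_pos'])
c=camera('side');S=cv2.resize(c['img'][140:230,205:305,::-1],(600,540),interpolation=cv2.INTER_CUBIC)
cv2.imwrite('pics/f.png',S)
E
```

```text
time_s: 9.72
tcp_pos: [525.8, 110.5, 217.6]
tcp_rot: [180.0, 0.1, 113.4]
contact_force: [0.3, 0.0, 0.3]
gripper_width: 0.525
[525.79801668 110.45854968 217.58928804] [1.79950747e+02 9.21523593e-02 1.13434150e+02] [ 23.19146385  13.59852132 -45.54997439  96.93189739  10.16823632
  73.64723226  -0.99171701]
```

View pics/f.png

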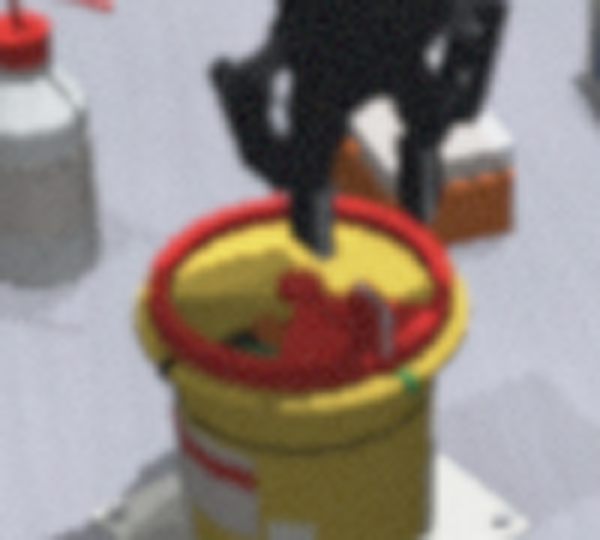

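The fingers (310 and 420) straddle the tab at (370,320). I'll lower and close.

```bash
python3 -m jog '[0,1,20,0, 0,1,35,0, 0,1,43,0, 0,1,47,0, 0,1,47,0]' 45 && python3 -m jog '[0,0,0,0, 0,0,0,0, 0,0,0,0, 0,0,0,0, 0,0,0,0, 0,0,0,0]' 0 30; python3 -c "
from h import *
o=get_obs();p=o['tcp_pos'][:2]-[503.1,165.4];print(o['tcp_pos'],o['contact_force'],o['ft_torque'],np.hypot(*p),np.degrees(np.arctan2(p[1],p[0])))"
```

```text
time_s: 10.4
tcp_pos: [526.7, 111.2, 171.0]
tcp_rot: [179.9, 0.1, 113.5]
contact_force: [-0.5, 0.4, 0.1]
gripper_width: 0.528
time_s: 11.15
tcp_pos: [526.8, 111.0, 171.5]
tcp_rot: [179.9, 0.1, 113.5]
contact_force: [-3.3, -1.0, 6.5]
gripper_width: 0.131
[526.75443641 111.01535941 171.4546109 ] [-3.31482124 -1.02480364  6.52593853] [-0.41323638  0.75439038  0.41341667] 59.306167418285774 -66.49351319676171
```

```bash
python3 -m jog '[0.3,-6.2,0,6, 1.3,-12.4,0,12, 2.9,-18.4,0,18, 5.1,-24.2,0,24, 8,-29.8,0,30, 11.4,-35,0,36, 15.3,-39.8,0,42, 15.3,-39.8,0,42]'; python3 -c "
from h import *
o=get_obs();p=o['tcp_pos'][:2]-[503.1,165.4];print(o['tcp_pos'],o['contact_force'],o['ft_torque'],np.hypot(*p),np.degrees(np.arctan2(p[1],p[0])),o['gripper_width']*85.4)"
```

```text
time_s: 12.15
tcp_pos: [484.3, 108.8, 171.5]
tcp_rot: [179.8, 0.1, 71.5]
contact_force: [0.1, -1.5, -0.4]
gripper_width: 0.129
[484.31877899 108.82415735 171.50255862] [ 0.12557905 -1.46919156 -0.40149804] [-0.4368209  -0.13863111 -0.25694578] 59.61174577038081 -108.36437965147988 10.984536110785088
```

```bash
python3 -m jog '[0.3,-6.2,0,6, 1.3,-12.4,0,12, 2.9,-18.4,0,18, 5.1,-24.2,0,24, 8,-29.8,0,30, 11.4,-35,0,36, 15.3,-39.8,0,42, 15.3,-39.8,0,42]'; python3 -m jog '[0,-1,0,1, 0,-2,0,2, 0,-2,0,2]'; python3 -c "
from h import *
o=get_obs();p=o['tcp_pos'][:2]-[503.1,165.4];print(o['tcp_pos'],o['contact_force'],o['ft_torque'],np.hypot(*p),np.degrees(np.arctan2(p[1],p[0])),o['gripper_width']*85.4)
c=camera('side');S=cv2.resize(c['img'][140:230,205:305,::-1],(600,540),interpolation=cv2.INTER_CUBIC)
cv2.imwrite('pics/k.png',S)"
```

```text
time_s: 13.15
tcp_pos: [452.2, 135.5, 171.5]
tcp_rot: [179.7, -0.1, 29.5]
contact_force: [3.4, -3.0, -0.9]
gripper_width: 0.132
time_s: 13.52
tcp_pos: [451.5, 136.9, 171.5]
tcp_rot: [179.7, -0.2, 27.5]
contact_force: [3.3, -4.7, -1.3]
gripper_width: 0.133
[451.54427466 136.90019215 171.50692581] [ 3.34470748 -4.7015691  -1.27412151] [-0.86354955 -0.53773146 -0.18759867] 58.908673921753085 -151.06635026370074 11.398431680701716
```

View pics/k.png

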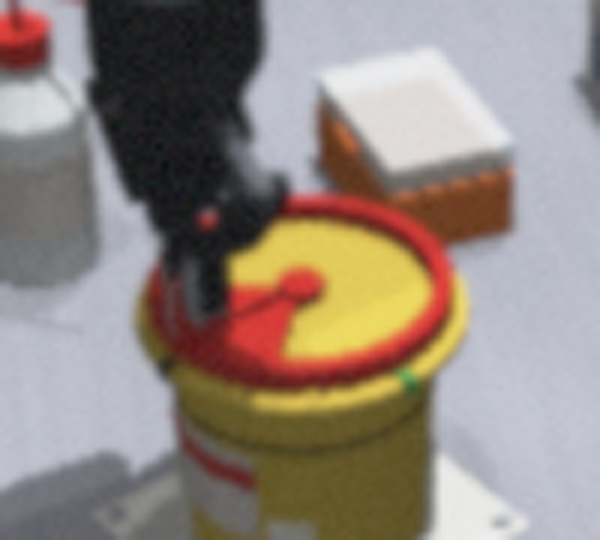

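```bash
python3 -m jog '[0,-1,0,1, 0,-1.5,0,1.5, 0,-1.5,0,1.5]'; python3 -m jog '[0,-1,0,1, 0,-1.5,0,1.5, 0,-1.5,0,1.5]'
```

```text
time_s: 13.95
tcp_pos: [451.5, 137.1, 171.5]
tcp_rot: [179.6, -0.2, 26.0]
contact_force: [5.4, -7.6, -0.8]
gripper_width: 0.132
time_s: 14.32
tcp_pos: [451.5, 137.1, 171.5]
tcp_rot: [179.5, -0.2, 24.5]
contact_force: [5.0, -8.5, 0.1]
gripper_width: 0.13
```

```bash
python3 -m jog '[0,-2,0,0, 0,-4,0,0, 0,-5,0,0, 0,-5,0,0]'
```

```text
time_s: 14.82
tcp_pos: [451.2, 137.5, 171.5]
tcp_rot: [179.2, -0.2, 24.4]
contact_force: [10.2, -17.3, -2.0]
gripper_width: 0.128
```

20 N of push moves the tab only 0.5 mm, so the ring is at its stop. I'll release, lift and back away for a check.

```bash
python3 -m jog '[0,0,0,0, 0,0,0,0, 0,0,0,0]' 30 && python3 -m jog '[0,0,-25,0, 0,0,-60,0, 0,0,-90,0, -50,0,-100,0, -100,0,-100,0, -150,0,-100,0, -150,0,-100,0, -150,0,-100,0]' && python3 - <<'E'
from h import *
o=get_obs();print(o['tcp_pos'],o['contact_force'])
A=np.array([503.1,165.4]);L=[]
for n,b in(('side',(205,150)),('top',(195,190))):
    c=camera(n);x,y=b;h=cv2.cvtColor(c['img'],cv2.COLOR_RGB2HSV)
    L.append(cv2.resize(c['img'][y:y+90,x:x+90,::-1],(390,390),interpolation=cv2.INTER_CUBIC))
    q=np.argwhere((h[...,1]<110)&(h[...,2]>140))[:,::-1]
    r=[at_z(c,p,180)[:2]-A for p in q if 210<p[0]<285 and 165<p[1]<275]
    r=[np.degrees(np.arctan2(p[1],p[0]))%360 for p in r if 50<np.hypot(*p)<68]
    r=[a for a in r if 190<a<225];print(n,np.sort(r).round(1))
cv2.imwrite('pics/z.png',np.hstack(L))
E
```

```text
time_s: 15.2
tcp_pos: [450.9, 138.3, 171.5]
tcp_rot: [179.2, -0.2, 24.5]
contact_force: [0.7, 1.0, -0.3]
gripper_width: 0.354
time_s: 16.2
tcp_pos: [313.8, 77.8, 271.2]
tcp_rot: [179.2, -0.3, 24.5]
contact_force: [0.6, -0.6, -0.8]
gripper_width: 0.35
[313.7836192   77.83019194 271.18503429] [ 0.59042944 -0.6182171  -0.84820101]
side [206.3 206.9 207.9 208.4 209.7 210.  211.7]
top [205.6 205.9 206.2 207.1 207.3 208.5 208.5 208.5]
```

View pics/z.png

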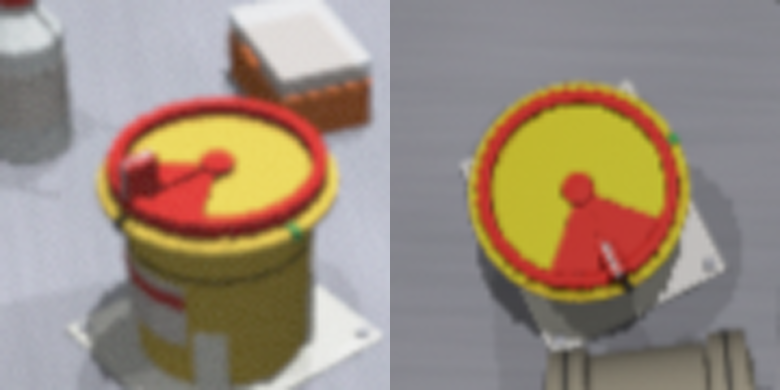

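The tab's white line (612,262, top view) is in line with the black mark (627,285), and the shutter covers the mouth completely. Handing in.

```bash
python3 -c "
from rig import finish_job;print(finish_job())"
```

```text
the job is handed in; nothing more can be done
None
```

I dropped the blue lancet through the container's mouth, turned the ring clockwise to its stop, released the tab, backed the arm clear and handed the job in at about 16 s. `finish_job` reports no verdict.

- **Lancet:** after the release the fingers were empty and no lancet showed on the lid or the bench around it. I did not see it lying inside the container.
- **Ring:** at the end 20 N of push moved the tab only 0.5 mm. After I let go, the tab's white line measured about 207–209° in both views, against about 208° for the black mark. In the top view the shutter covers the whole mouth.
- **Robot:** it ended well clear of everything, and the contact force read about 1 N, which is noise.
- **Bystanders:** I touched none that I know of, but I did not measure their positions again at the end.
- **Disagreements:** the two views differed on the lancet's direction by about 11°, so I used a value between them and the grasp held. The ring's height came out at 147.5 mm, against 155 mm in the text. I used the text's height for clearance and only the measured centre for the turn, and forces stayed low while turning.

I viewed 10 pictures in all.

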